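Set and lock a V-block in the corner of a fixture

TASK

Set the V-block upright on the fixture plate with its groove running along the long fence, and push it slowly and gently, square and flush into the corner against both the fence and the end stop, so that the stop's seat pin is pressed in, while the cam clamp is still open. Then turn the cam lever clockwise until the cam bites and holds the block there. Leave the hex key, the mandrel and the red box where they lie.

Things in the scene. Friction and masses are not known exactly. Their poses are not given: they have to be found in the camera images.
- v_block: loose steel V-block, 45 x 35 x 30 mm, about 0.2 kg, with one V groove along its top; push it on the fixture with no more than 25 N, slowly. Origin: centre of its underside; z up; x runs along the groove (the 45 mm way), y across it (35 mm, flat sides to grip; the ends and sides are flat and square). Turning it end for end makes no difference.
- fixture: aluminium fixture plate, 190 (x) x 110 (y) x 12 mm, bolted down. Origin: centre of its underside, z up. Along its +y edge is the long steel fence; near the +x end is the end stop, its face looking to -x, square to the fence, 34 mm wide, 20 mm high; the cam clamp is on the -y side. The plate between fence and -y edge is clear where x is below -5 mm.
- fence_face (a point): point on the long fence's inner face at its foot, at x = -8, y = +33, z = 12 mm of the fixture; axes as the fixture's. The face looks to -y, runs along x 85 mm to either side of this point and stands 20 mm above the plate.
- seat_pin (a joint): how far the small brass seat-check pin in the end stop's face is pushed in, m: 0 = out, 0.003 = level with the face. It takes only 0.2 N. The stop is firm, but it is set to length along the fence and where is not told: its face stands anywhere from x = +30 to +52 mm of the fixture, at its foot on the plate. See it in a picture or feel for it.
- cam_pivot (a point): the cam's upright pivot axis at the plate's top, x = +22, y = -19.6 mm of the fixture; axes as the fixture's. The eccentric disc round it (radius 15 mm, 5 mm off the pivot) stands 13 mm above the plate; its lever lies 13 to 25 mm above the plate. With the cam open a 35 mm block against the fence passes it with about 4 mm to spare.
- cam_lever (a joint): angle of the cam's hand lever, rad: 0 to 0.2 as found (open, pointing to -y of the fixture); grows as it turns clockwise seen from above, towards -x of the fixture. It meets a block that lies against the fence at about 0.9 and bites harder beyond; end at 1.9. About 2 N at the grip turn it, friction holds it where left; to bite well press with 5 to 8 N.
- lever_grip (a point): point on the axis of the lever's round black plastic grip, 70 mm from the pivot and 29 mm above the table (the grip is 15 mm thick, 48 to 88 mm from the pivot). The axes turn with the lever: -y points outwards along it.
- hex_key: black L hex key, 29 x 78 x 6 mm, lying to the left of the plate; leave it alone. Origin: centre of its underside.
- mandrel: ground steel mandrel, 8 x 88 x 8 mm, lying to the left of the plate; leave it alone. Origin: centre of its underside, y along it.
- parts_box: small open red box, 46 x 66 x 24 mm, at the back; leave it alone. Origin: centre of its underside.
Not all that is in view belongs to the job. What is shaped like the v_block but pink or purple is not meant.

How it is judged:
By the outcome, as a careful person would: the job done as asked, in the order asked, and still so for the second after the job is handed in, with the robot touching nothing.
It also fails if it takes over 66 s, if anything falls off the work surface, if the arm or the gripper's body presses on something with over 40 N, if the wrist force passes 120 N, or if a joint passes its speed limit or range.

ROBOT

A 6-joint arm with a two-finger parallel gripper is mounted at the origin on a cart in front of the work surface, level with it; the furniture and walls round the work are solid. World frame = base frame: x ahead of the robot, y to its left, z up, the work surface at z = 0. Lengths are in m, angles in rad, forces in N, time in s.
With the tool pointing down it reaches from about 0.275 to 0.825 m from the base axis. Payload 4.9 kg.
Tool frame: the origin (TCP) lies midway between the tips of the shut fingers; the grasp point (between the pads) lies 19 mm behind it; z points along the fingers, y is the line along which they close (so a half turn about z gives the same grasp; the last joint's range is limited). The gripper opens to 85 mm and grips with 20 to 120 N. Pads are 22 mm wide; open, the fingers measure 114 mm over their backs; the gripper's body (76 mm by 85 mm) begins 54 mm behind the grasp point. The pads swing forward as they close: fully open they stand 13 mm farther back than shut.
Start: joints at [-1.356, 0.326, -0.193, 1.052, 0, 1.437], TCP at [0.188, -0.517, 0.231] pointing down, gripper open.
Joint ranges: [-2.65, 2.65], [-0.97, 1.79], [-1.3, 1.35], [-1.93, 2.1], [-1.47, 1.37], [-3.14, 3.14]. Speed limits (rad/s): [2.57, 2.57, 3.14, 3.14, 3.14, 3.14].

INTERFACE

Orientations are given as a unit quaternion [x, y, z, w].
In Python, from plant import manip, status, viewer, sign_off gives the robot as it stands. Calls block until the motion is done:
- manip.move_ptp(position, orientation): joint-space move of the TCP to a pose.
- manip.move_straight(position, attitude=None, vel=0.15): straight line of the TCP; attitude=None keeps the orientation; vel is the mean speed in m/s.
- manip.movej(angles): joint-space move.
- manip.move_gripper(opening, grip_force=None): opening from 0.0 (shut) to 1.0 (fully open); grip_force is the grip in N (None keeps the last); returns when the fingers have stopped.
- manip.wait(seconds).
- manip.inverse_kinematics(position, orientation): joint angles nearest the present ones, or None.
- status.sense(): the state.
- viewer.camera(name): name is "scene" or "top" or "wrist"; returns (picture, depth): 420x560x3 uint8, blue, green, red; 420x560 float32, m along the optical axis (not along the pixel's ray), 0 where there is no reading.
- viewer.calibration(name): a dict with "K" (3x3 intrinsics, pixels), "R" (3x3) and "t" (3): a world point X has camera coordinates R X + t. Camera axes: x right, y down, z forward; pixel columns grow to the right and rows downward; lengths in m; the calibration is good to about 2 mm. The wrist camera is an equidistant fisheye: a pixel r from the principal point sees the ray r / f radians off the axis. A picture is of the moment at which its call begins: read the wrist's pose just before it. calibration takes no time and is no camera call; for the wrist camera it gives the pose at the moment of the call.
A pose or a line that the arm cannot do raises manip.IKError and nothing moves.
- sign_off(): hands the job in; it is judged then, once.
The state is a dict: "t": time; "joints": joint angles; "qd": joint speeds; "joint_efforts": joint torques, N m; "eef_pos": TCP position; "tcp_rot": TCP orientation; "wrist_force": force on the tool from outside, world axes, zero at the start; "ft_torque": the same for the moment, N m; "width": opening from 0.0 (shut) to 1.0 (fully open); "finger_force": force on a finger pad.
Only numpy, scipy, OpenCV 4.12 (cv2) and the standard library are available. Lean on these libraries where they do the work, as an engineer would, in place of code of your own. Each camera call takes 0.05 s, during which the arm holds its last target. There are 200 camera calls.

## Working session

There is one attempt and no reset: what is moved stays moved. The work goes in short steps, each a Python script; the robot and the scene stay as the last script left them, time stands still between calls to the robot, and variables do not carry over. Pictures are saved under pics/ and viewed, at most 10 in all, crops included, and the job is handed in when it is done.

```bash
ls; mkdir -p pics; python3 - <<'E'
from plant import manip,status,viewer
import cv2,numpy as np
for n in ["scene","top"]:
    p,d=viewer.camera(n); cv2.imwrite(f"pics/{n}1.png",p); np.save(f"{n}1.npy",d); c=viewer.calibration(n); print(n,c)
print(status.sense())
E
```

```text
pics
scene {'K': array([[478.01892345,   0.        , 281.4758315 ],
       [  0.        , 478.01892345, 208.67091342],
       [  0.        ,   0.        ,   1.        ]]), 'R': array([[ 0.88665113, -0.46210185, -0.0176536 ],
       [-0.36329904, -0.67243937, -0.64485588],
       [ 0.28611812,  0.57817573, -0.76410029]]), 't': array([-0.42527345,  0.39689926,  0.62996664])}
top {'K': array([[434.16124318,   0.        , 281.33361077],
       [  0.        , 434.16124318, 211.52266881],
       [  0.        ,   0.        ,   1.        ]]), 'R': array([[-0.00657367, -0.99950089, -0.03089916],
       [-0.98383021,  0.01199509, -0.17870151],
       [ 0.17898296,  0.0292248 , -0.98341802]]), 't': array([0.2387182 , 0.59492947, 0.80670202])}
{'t': 0.1, 'joints': array([-1.35617929e+00,  3.26853873e-01, -1.93493230e-01,  1.05201905e+00,
        3.43236307e-05,  1.43662834e+00]), 'qd': array([-6.09481820e-04, -1.11835391e-03,  2.94676360e-03, -2.78664458e-04,
       -9.36393664e-05, -5.85695923e-04]), 'joint_efforts': array([ 1.67704355e-03, -4.44238758e+01,  2.63037640e+01,  7.86612625e-03,
       -1.27322760e-04, -3.97456319e-06]), 'eef_pos': array([ 0.18788891, -0.51634626,  0.23058526]), 'tcp_rot': array([ 9.84831825e-01,  1.73509825e-01, -1.44163581e-05, -7.84969384e-04]), 'wrist_force': array([-0.45649326,  0.69448714,  0.54149982]), 'ft_torque': array([-0.00953197,  0.0348813 ,  0.02529284]), 'finger_force': 0.0, 'width': 0.9983069948210256}
```

View pics/top1.png

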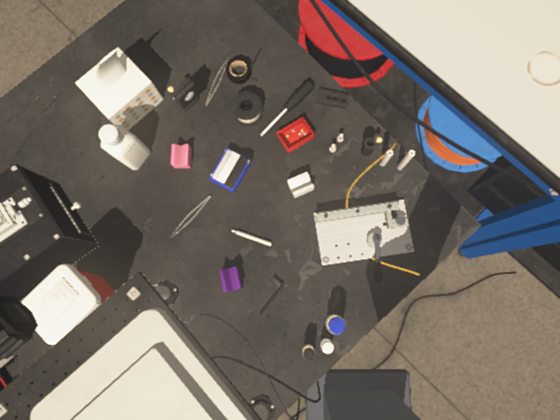

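View pics/scene1.png

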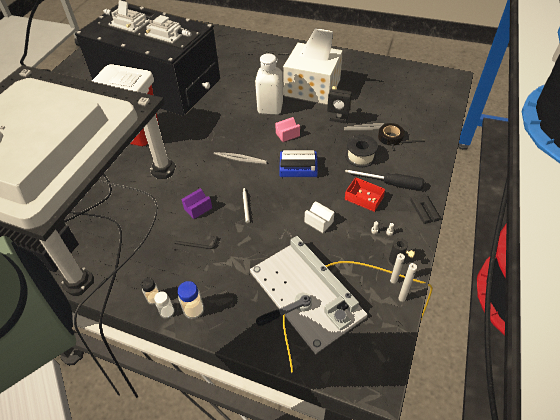

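Candidates for the V-block in the top view are pink (181,155), purple (231,279) and silver (300,184). The silver one fits, since it is steel and the other two colours are excluded. The fixture is around (363,232), with its lever pointing down near (379,260). I'll enlarge to confirm.

```bash
python3 - <<'E'
import cv2,numpy as np
a=cv2.imread("pics/top1.png")[160:290,270:430]; a=cv2.resize(a,None,fx=5,fy=4.6,interpolation=cv2.INTER_CUBIC)
cv2.imwrite("pics/c1.png",a)
b=cv2.imread("pics/scene1.png")[190:360,230:390]; cv2.imwrite("pics/c2.png",cv2.resize(b,None,fx=3.5,fy=3.5,interpolation=cv2.INTER_CUBIC))
E
```

```text
(no output)
```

View pics/c1.png

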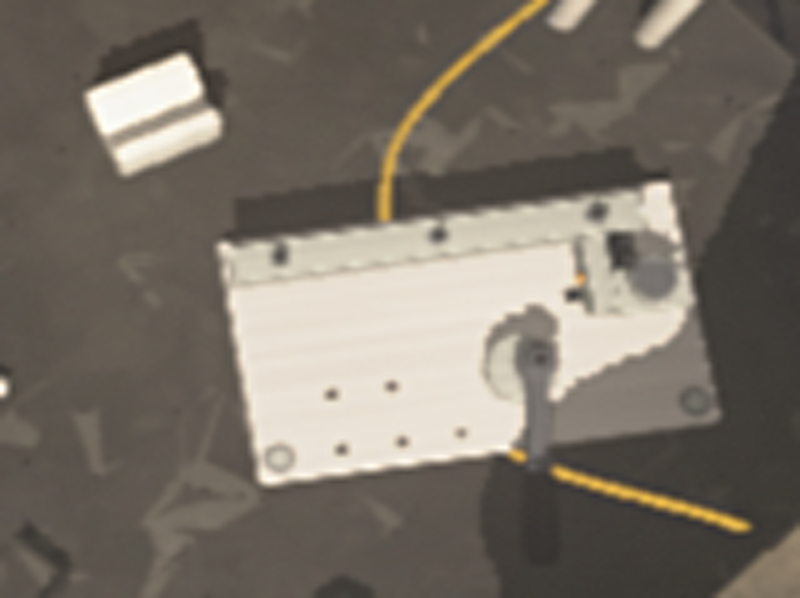

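View pics/c2.png

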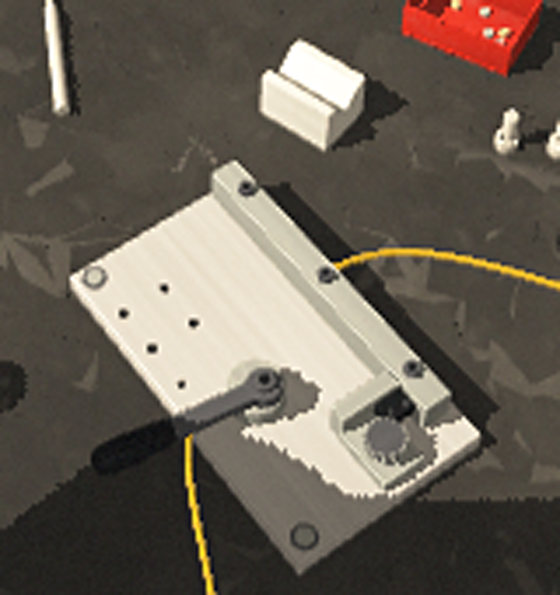

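The silver block is confirmed: it stands upright, with a V groove on top. In crop 1 it is at (155,115), the fixture corners are BL (262,485) and BR (718,415), the fence runs along the top, the stop face is at about x=585, and the lever is open and points down. Next I'll measure from the point cloud.

```bash
cat > h.py <<'E'
import numpy as np,cv2
from plant import manip,status,viewer
def cloud(d,c):
    v,u=np.indices(d.shape); K,R,t=c["K"],c["R"],c["t"]
    P=np.stack([(u-K[0,2])/K[0,0]*d,(v-K[1,2])/K[1,1]*d,d],-1)
    return (P-t)@R
def ray(u,v,z,c):
    o=-c["R"].T@c["t"]; r=c["R"].T@np.linalg.inv(c["K"])@[u,v,1]; return o+r*(z-o[2])/r[2]
E
python3 - <<'E'
from h import *
for n in ["top","scene"]:
    c=viewer.calibration(n); d=np.load(n+"1.npy"); P=cloud(d,c); m0=d>0
    if n=="top":
        ct=c; f=lambda u,v:(270+(u+.5)/5-.5,160+(v+.5)/4.6-.5)
        for nm,u,v,z in [("BL",262,485,.012),("BR",718,415,.012),("TR",670,182,.012),("TL",218,243,.032),("fenceL",228,285,.012),("fenceR",575,235,.012),("stopfoot",588,310,.012),("stoptop",583,240,.032),("pivot",540,357,.037),
            ("b1",85,97,.03),("b2",190,52,.03),("b3",223,128,.03),("b4",125,177,.03)]:
            print(nm,ray(*f(u,v),z,c).round(4))
    # table height check, plate, block
    X,Y,Z=P[...,0],P[...,1],P[...,2]
    C=ray(*( (300,184)),.03,ct)
    near=m0&(np.hypot(X-C[0],Y-C[1])<.05)
    print(n,"table z",np.median(Z[near&(Z<.01)]))
    blk=near&(Z>.024)&(Z<.036)
    r=cv2.minAreaRect(P[blk][:,:2].astype(np.float32)*1000); print("blk",blk.sum(),r,np.percentile(Z[near],[90,99]))
    F=ray(363,232,.012,ct)
    nf=m0&(np.hypot(X-F[0],Y-F[1])<.12)
    pl=nf&(Z>.008)&(Z<.016); print("plate",cv2.minAreaRect(P[pl][:,:2].astype(np.float32)*1000),np.median(Z[pl]))
    fe=nf&(Z>.028)&(Z<.034); print("fence",cv2.minAreaRect(P[fe][:,:2].astype(np.float32)*1000),np.median(Z[fe]))
E
```

```text
BL [0.4932 0.152  0.012 ]
BR [ 0.5225 -0.0346  0.012 ]
TR [ 0.6285 -0.0212  0.012 ]
TL [0.5991 0.1687 0.032 ]
fenceL [0.5833 0.1641 0.012 ]
fenceR [0.6045 0.0194 0.012 ]
stopfoot [0.5702 0.0158 0.012 ]
stoptop [0.5986 0.0205 0.032 ]
pivot [0.5462 0.0413 0.037 ]
b1 [0.6671 0.2226 0.03  ]
b2 [0.6875 0.1786 0.03  ]
b3 [0.652  0.1656 0.03  ]
b4 [0.63   0.2064 0.03  ]
top table z -0.0003499849565346737
blk 270 ((661.772216796875, 193.85304260253906), (35.40236282348633, 44.7733268737793), 22.882856369018555) [0.0279216  0.03164683]
plate ((568.6241455078125, 65.31956481933594), (206.26869201660156, 159.59011840820312), 85.56076049804688) 0.011938285326705253
fence ((571.241943359375, 53.10084533691406), (185.23707580566406, 145.37286376953125), 42.654319763183594) 0.031693766675787174
scene table z -0.0003600528217736751
blk 279 ((662.2901611328125, 195.2764129638672), (37.630035400390625, 46.47529983520508), 23.585485458374023) [0.0279882  0.03110348]
plate ((584.0806884765625, 62.93559265136719), (202.5429229736328, 189.4235382080078), 86.04756164550781) 0.011753420044578182
fence ((572.4931640625, 53.44377899169922), (186.02987670898438, 146.6611785888672), 42.80229949951172) 0.031544030618705705
```

```bash
python3 - <<'E'
from h import *
from scipy.optimize import least_squares
ct,cs=viewer.calibration("top"),viewer.calibration("scene")
f=lambda u,v:(270+(u+.5)/5-.5,160+(v+.5)/4.6-.5); g=lambda u,v:(230+(u+.5)/3.5-.5,190+(v+.5)/3.5-.5)
T=[(262,485,-95,-55,12),(718,415,95,-55,12),(670,182,95,55,12),(540,357,22,-19.6,37)]
S=[(72,280,-95,-55,12),(300,573,95,-55,12),(480,440,95,55,12),(263,378,22,-19.6,37)]
M=[];W=[]
for L,h,c in((T,f,ct),(S,g,cs)):
    for u,v,x,y,z in L: M.append((x/1e3,y/1e3)); W.append(ray(*h(u,v),z/1e3,c)[:2])
M=np.array(M);W=np.array(W)
R=lambda a:np.array([[np.cos(a),-np.sin(a)],[np.sin(a),np.cos(a)]])
for sel in (slice(0,4),slice(4,8),slice(0,8)):
    r=least_squares(lambda p:(M[sel]@R(p[2]).T+p[:2]-W[sel]).ravel(),[.57,.06,-1.43],loss="soft_l1",f_scale=.002)
    print(r.x[:2].round(4),np.degrees(r.x[2]).round(2),(r.fun*1e3).round(1))
p=r.x
for n,c in(("top",ct),("scene",cs)):
    P=cloud(np.load(n+"1.npy"),c).reshape(-1,3); Q=(P[:,:2]-p[:2])@R(p[2])*1e3; z=P[:,2]*1e3
    b=np.degrees(np.arctan2(P[:,1],P[:,0])); rr=np.hypot(P[:,0],P[:,1])
    m=(abs(Q[:,0]+8)<80)&(Q[:,1]>20)&(Q[:,1]<55)&(z>28)&(z<35)
    q=Q[m]; xs=np.arange(-80,70,10); print(n,"fence inner top y",[round(float(np.percentile(q[abs(q[:,0]-x)<5][:,1],4)),1) for x in xs])
    m=(Q[:,1]>0)&(Q[:,1]<26)&(Q[:,0]>20)&(Q[:,0]<75)&(z>24)&(z<60)
    q=Q[m]; print("stop",np.percentile(q[:,0],[0,3,10,50]),np.percentile(z[m],[5,50,99]))
    for lo in range(-80,40,10):
        m=(b>lo)&(b<lo+10)&(rr>.2)&(rr<.9)&(P[:,2]>.04); 
        if m.any(): k=np.argmax(P[m][:,2]); print(lo,m.sum(),P[m][k].round(2),"rmin",rr[m].min().round(2),end="; ")
    print()
E
```

```text
[0.5619 0.066 ] -81.78 [ 0.7  0.1 -1.5 -1.3  1.4  1.  -0.6  0.1]
[0.5617 0.0645] -82.45 [-0.7  1.5  0.1  1.5  1.6 -0.8 -0.7 -3. ]
[0.5618 0.0654] -82.16 [ 1.2 -0.1 -2.3 -1.6  0.7 -0.1 -0.8 -0.4 -1.1  2.   0.6  2.1  2.   0.3
 -0.5 -2.2]
top fence inner top y [32.6, 33.3, 33.0, 33.1, 33.0, 33.4, 33.2, 32.9, 33.0, 33.0, 34.2, 33.3, 33.3, 21.7, 20.5]
stop [44.9697642  48.35307419 49.14852859 58.07608168] [26.17570956 30.79292921 34.45827507]
-30 2033 [ 0.67 -0.29  0.09] rmin 0.69; -20 5511 [ 0.85 -0.29  0.1 ] rmin 0.72; -10 2107 [ 0.7  -0.02  0.1 ] rmin 0.7; 0 194 [0.71 0.01 0.08] rmin 0.54; 10 204 [0.39 0.12 0.07] rmin 0.38; 20 1228 [0.44 0.21 0.91] rmin 0.36; 30 291 [0.71 0.55 0.1 ] rmin 0.36; 
scene fence inner top y [33.9, 33.7, 34.4, 34.2, 33.8, 34.3, 33.8, 33.8, 34.4, 34.2, 34.2, 34.1, 34.1, 21.6, 21.9]
stop [47.10225542 48.30239692 49.92556121 57.56611142] [26.44123404 30.6631726  34.55818798]
-50 936 [ 0.34 -0.29  0.73] rmin 0.45; -30 698 [ 0.69 -0.26  0.09] rmin 0.72; -20 5888 [ 0.7  -0.24  0.09] rmin 0.72; -10 7160 [ 0.24 -0.    0.42] rmin 0.2; 0 2427 [0.24 0.   0.42] rmin 0.23; 10 1127 [0.23 0.04 0.38] rmin 0.23; 20 385 [0.22 0.08 0.36] rmin 0.24; 30 258 [0.71 0.55 0.1 ] rmin 0.36;
```

```bash
python3 - <<'E'
from h import *
G={}
for n in("top","scene"):
    d=np.load(n+"1.npy");P=cloud(d,viewer.calibration(n))[d>.1]
    print(n)
    for y in np.arange(.55,-.3,-.05):
        print(f"{y:5.2f}",[ (lambda m: int(100*np.percentile(P[m][:,2],97)) if m.sum()>3 else -9)((abs(P[:,0]-x)<.025)&(abs(P[:,1]-y)<.025)) for x in np.arange(.05,.85,.05)])
print(manip.inverse_kinematics([.662,.194,.2],[np.cos(np.radians(57)),np.sin(np.radians(57)),0,0]))
E
```

```text
top
 0.55 [-9, -9, -9, -9, 24, 21, 40, 18, 14, 0, 0, 0, 0, 13, 13, 8]
 0.50 [-9, -9, -9, -9, 24, 24, 21, 46, 45, 0, 0, 0, 0, 0, 7, 0]
 0.45 [-9, -9, -9, -9, 24, 24, 24, 21, 18, 0, 0, 0, 0, 3, 3, 0]
 0.40 [-9, -9, -9, -9, 24, 24, 24, 20, 0, 0, 0, 0, 0, 2, 0, 0]
 0.35 [-9, -9, -9, -9, 24, 24, 20, 0, 3, 3, 0, 0, 3, 3, 3, 3]
 0.30 [-9, -9, -9, 4, 21, 20, 0, 0, 2, 0, 0, 0, 0, 3, 0, 3]
 0.25 [-9, -9, -9, 8, 17, 0, 0, 0, 0, 0, 0, 0, 0, 0, 1, 1]
 0.20 [-67, -68, -9, 0, 1, 5, 5, 0, 0, 0, 0, 0, 3, 2, 2, 2]
 0.15 [-66, -66, -66, -3, 0, 0, 6, 6, 0, 1, 1, 3, 2, 0, 1, 0]
 0.10 [-48, -32, -66, -9, -9, 0, 6, 6, 0, 1, 1, 3, 0, 0, 2, 0]
 0.05 [-9, -32, -66, -76, -9, -9, 0, 0, 3, 3, 3, 3, 0, 0, 5, 0]
-0.00 [-9, -32, -66, -76, -76, -9, -9, 0, 0, 1, 3, 3, 0, 9, 0, 0]
-0.05 [-9, -32, -66, -76, -76, -76, -9, -9, 0, 0, 1, 0, 0, 0, 0, -9]
-0.10 [-9, -32, -66, -76, -76, -76, -76, -9, -9, 0, 0, 0, 0, 0, -9, 9]
-0.15 [-66, -66, -66, -76, -75, -76, -76, -76, -9, -9, 0, 0, 0, -9, 9, 9]
-0.20 [-66, -67, -66, -76, -76, -76, -75, -76, -9, -9, 0, 0, -9, 9, 9, 9]
-0.25 [-76, -76, -76, -76, -76, -76, -76, -76, -76, -9,
[... 467 characters left out ...]
0, 0, 2, 2]
 0.20 [-9, -9, -9, 0, 0, 5, 4, 0, 0, 0, 0, 0, 3, 3, 2, 2]
 0.15 [0, 0, 0, -3, 0, 2, 6, 6, 0, 1, 1, 3, 2, 0, 2, 0]
 0.10 [0, 0, 0, 36, 36, 0, 5, 6, 0, 1, 1, 3, 0, 0, 2, 0]
 0.05 [-9, 0, 0, 36, 37, -9, 0, 0, 3, 3, 3, 3, 0, 0, 5, 0]
-0.00 [-9, -9, 27, 37, 40, -9, -9, 0, 0, 1, 2, 3, 0, 9, 0, 0]
-0.05 [-9, -9, 28, 31, -9, -9, -9, -9, 0, 0, 1, 0, 0, 0, 0, -9]
-0.10 [-9, -9, -9, -9, -9, -9, -9, -9, -9, 0, 0, 0, 0, 0, -9, 9]
-0.15 [-9, -9, -9, -9, -9, -9, -9, -9, -9, -9, 0, 0, 0, -9, 9, 9]
-0.20 [-9, -9, -9, -9, -9, -9, -9, -9, -9, -9, -9, 0, -9, 9, 9, 9]
-0.25 [-9, -9, -9, -9, -9, -9, -9, -9, -9, -9, -9, -9, 8, 9, 9, 9]
[0.17817499 0.61086604 0.18163098 1.14156127 0.         1.3300923 ]
```

```bash
cat >> h.py <<'E'
FA=np.radians(-82.16); F0=np.array([.5618,.0654])
def q(psi):   # tool down, tool y along world angle psi (deg)
    a=np.radians((psi+90)/2); return [float(np.cos(a)),float(np.sin(a)),0.,0.]
def W(x,y,z): # fixture mm -> world m
    c,s=np.cos(FA),np.sin(FA); x,y=x/1e3,y/1e3
    return [float(F0[0]+c*x-s*y),float(F0[1]+s*x+c*y),z/1e3]
def toF(v): # world vector -> fixture axes
    c,s=np.cos(FA),np.sin(FA); return np.array([c*v[0]+s*v[1],-s*v[0]+c*v[1],v[2]])
def pF(p): return toF(np.array(p)-[*F0,0])*1e3
E
python3 - <<'E'
from h import *
c=viewer.calibration("top"); print([ray(u,v,.024,c).round(3) for u,v in((290,152),(278,132),(315,140))])
manip.move_gripper(0.62,30)
manip.move_ptp([.662,.1945,.12],q(23.3))
s=status.sense(); print(s["t"],s["eef_pos"],s["joints"].round(2),s["width"],s["wrist_force"])
cal=viewer.calibration("wrist"); p,d=viewer.camera("wrist"); cv2.imwrite("pics/w1.png",p); print(cal,np.percentile(d,[1,50]))
E
```

```text
[array([0.731, 0.215, 0.024]), array([0.776, 0.24 , 0.024]), array([0.757, 0.161, 0.024])]
3.55 [0.66236747 0.19342676 0.12021041] [ 0.18  0.67  0.07  0.98 -0.    1.34] 0.6155119846343116 [ 0.02908141 -0.4292374   0.17978012]
{'K': array([[325.1922621 ,   0.        , 277.60930819],
       [  0.        , 325.1922621 , 207.22326331],
       [  0.        ,   0.        ,   1.        ]]), 'R': array([[ 9.19086221e-01,  3.94056058e-01,  5.84527878e-04],
       [ 3.79983299e-01, -8.86654217e-01,  2.63546943e-01],
       [ 1.04370544e-01, -2.42000253e-01, -9.64646395e-01]]), 't': array([-0.68451612, -0.08467946,  0.24862914])} [0.         0.24642914]
```

View pics/w1.png

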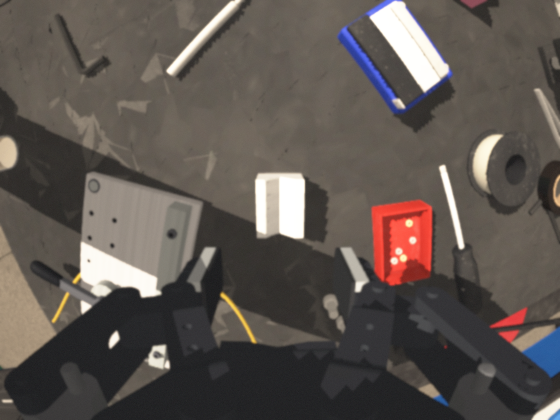

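The wrist picture shows the block at (280,206), square to the fingers and midway between the tips at (216,250) and (341,250). The red box at (402,245) is clear. I'll grasp, lift and place.

```bash
python3 - <<'E'
from h import *
manip.move_straight([.662,.1945,.003],vel=.08)
manip.move_gripper(0.0,40)
s=status.sense(); print(s["t"],s["width"],s["finger_force"],s["eef_pos"])
manip.move_straight([.662,.1945,.10],vel=.12)
s=status.sense(); print(s["t"],s["width"],s["finger_force"],s["wrist_force"])
b=np.degrees(FA)+90
manip.move_straight(W(-50,-12,100),q(b),vel=.15)
manip.move_straight(W(-50,-12,22),vel=.1)
f0=status.sense()["wrist_force"]
z=22
while z>12:
    z-=.5; manip.move_straight(W(-50,-12,z),vel=.02)
    s=status.sense()
    if (s["wrist_force"]-f0)[2]>2.5: break
print(s["t"],z,s["eef_pos"],s["wrist_force"]-f0,s["width"])
E
```

```text
5.5083 0.4010614867145914 41.6456401348114 [0.66278389 0.19463996 0.00381185]
6.4667 0.400013289862035 40.995184779167175 [-0.34609328 -0.83365983 -2.65945654]
11.7583 15.5 [0.54314826 0.11330712 0.01578243] [-0.5220051   0.03475494  3.30384879] 0.40747266101225726
```

```bash
cat >> h.py <<'E'
def push(a,b,z,lim,step=1.,vel=.015):
    "step from a to b (fixture mm) at height z until the opposing force passes lim; returns the log"
    a,b=np.array(a,float),np.array(b,float); n=int(np.ceil(np.linalg.norm(b-a)/step)); u=(b-a)/np.linalg.norm(b-a); L=[]
    f0=toF(status.sense()["wrist_force"])
    for i in range(1,n+1):
        manip.move_straight(W(*(a+(b-a)*i/n),z),vel=vel)
        s=status.sense(); f=toF(s["wrist_force"])-f0; L.append((*pF(s["eef_pos"])[:2].round(1),*f.round(1)))
        if -f[:2]@u>lim: break
    return L
E
python3 - <<'E'
from h import *
manip.move_gripper(0.6)
manip.move_straight(W(-50,-12,65),vel=.12)
manip.move_gripper(0.0)
Q=q(np.degrees(FA))
manip.move_straight(W(-50,-56,65),Q,vel=.12)
manip.move_straight(W(-50,-56,18),vel=.1)
print(status.sense()["t"])
L=push((-50,-56),(-50,12),18,6,step=1.5,vel=.025)
for l in L[::4]+L[-4:]: print(*map(float,l))
s=status.sense(); print(s["t"],s["wrist_force"])
p,d=viewer.camera("top"); cv2.imwrite("pics/t2.png",cv2.resize(p[170:290,290:430],None,fx=5,fy=5,interpolation=cv2.INTER_CUBIC))
E
```

```text
15.4917
-49.9 -53.8 -1.2 -0.5 -0.9
-50.0 -48.4 -0.4 -1.0 -0.3
-50.0 -42.6 -0.0 -0.4 -0.9
-50.0 -36.5 -0.3 -1.5 -0.9
-50.0 -30.5 -0.9 -2.0 -1.5
-50.0 -24.7 0.0 -0.8 -2.4
-50.0 -18.8 0.7 -1.6 -1.5
-50.0 -12.8 -1.4 -1.7 -1.6
-50.0 -14.3 -1.1 -2.1 -1.5
-50.0 -12.8 -1.4 -1.7 -1.6
-50.0 -11.8 -0.4 -3.1 -1.2
-50.0 -11.8 -0.3 -6.9 3.3
23.2417 [-6.0704084  -0.89922715  4.05704577]
```

```bash
python3 - <<'E'
from h import *
manip.move_straight(W(-50,-17,18),vel=.05)
manip.move_straight(W(-58,-30,60),vel=.15)
manip.move_straight(W(-98,11,60),vel=.15)
manip.move_straight(W(-98,11,19),vel=.12)
print(status.sense()["t"])
L=push((-98,11),(-18,15),19,6,step=3,vel=.03)
for l in L[::4]+L[-2:]: print(*map(float,l))
print(status.sense()["t"])
if len(L)>20:
    e=L[-1]; L=push((e[0],15),(e[0]+18,16.5),19,8,step=.7,vel=.015)
    for l in L[::3]+L[-4:]: print(*map(float,l))
print(status.sense()["t"])
p,d=viewer.camera("top"); cv2.imwrite("pics/t3.png",cv2.resize(p[170:290,290:430],None,fx=5,fy=5,interpolation=cv2.INTER_CUBIC))
E
```

```text
Traceback (most recent call last):
plant.IKError: the arm cannot follow that straight line within its joint ranges
```

```bash
python3 - <<'E'
from h import *
s=status.sense(); print(s["t"],s["joints"].round(2),pF(s["eef_pos"]))
d=np.degrees(FA)
for dp in (0,10,20,30,45,90,180,-90,-20):
    for X in ((-98,11),(-60,11),(-15,15)):
        r=manip.inverse_kinematics(W(*X,19),q(d+dp)); print(dp,X,None if r is None else np.round(r,2),end=" | ")
    print()
r=manip.inverse_kinematics(W(-98,11,60),q(d)); print(r)
E
```

```text
24.025 [ 0.09  0.48 -0.45  0.64 -0.    3.09] [-57.9881127  -29.09893662  60.4448687 ]
0 (-98, 11) [ 0.16  0.6  -0.35  0.61  0.   -3.12] | 0 (-60, 11) [ 0.09  0.6  -0.37  0.61  0.    3.1 ] | 0 (-15, 15) [ 0.02  0.6  -0.36  0.61  0.    3.02] | 
10 (-98, 11) [ 0.16  0.6  -0.35  0.61  0.    2.99] | 10 (-60, 11) [ 0.09  0.6  -0.37  0.61  0.    2.92] | 10 (-15, 15) [ 0.02  0.6  -0.36  0.61  0.    2.85] | 
20 (-98, 11) [ 0.16  0.6  -0.35  0.61  0.    2.81] | 20 (-60, 11) [ 0.09  0.6  -0.37  0.61  0.    2.75] | 20 (-15, 15) [ 0.02  0.6  -0.36  0.61  0.    2.67] | 
30 (-98, 11) [ 0.16  0.6  -0.35  0.61  0.    2.64] | 30 (-60, 11) [ 0.09  0.6  -0.37  0.61  0.    2.57] | 30 (-15, 15) [ 0.02  0.6  -0.36  0.61  0.    2.5 ] | 
45 (-98, 11) [ 0.16  0.6  -0.35  0.61  0.    2.38] | 45 (-60, 11) [ 0.09  0.6  -0.37  0.61  0.    2.31] | 45 (-15, 15) [ 0.02  0.6  -0.36  0.61  0.    2.23] | 
90 (-98, 11) [ 0.16  0.6  -0.35  0.61  0.    1.59] | 90 (-60, 11) [ 0.09  0.6  -0.37  0.61  0.    1.53] | 90 (-15, 15) [ 0.02  0.6  -0.36  0.61  0.    1.45] | 
180 (-98, 11) [ 0.16  0.6  -0.35  0.61  0.    0.02] | 180 (-60, 11) [ 0.09  0.6  -0.37  0.61  0.   -0.04] | 180 (-15, 15) [ 0.02  0.6  -0.36  0.61  0.   -0.12] | 
-90 (-98, 11) [ 0.16  0.6  -0.35  0.61  0.   -1.55] | -90 (-60, 11) [ 0.09  0.6  -0.37  0.61  0.   -1.62] | -90 (-15, 15) [ 0.02  0.6  -0.36  0.61  0.   -1.69] | 
-20 (-98, 11) [ 0.16  0.6  -0.35  0.61  0.   -2.77] | -20 (-60, 11) [ 0.09  0.6  -0.37  0.61  0.   -2.84] | -20 (-15, 15) [ 0.02  0.6  -0.36  0.61  0.   -2.91] | 
[ 0.15857952  0.54935788 -0.32147666  0.69996179  0.         -3.11984695]
```

Joint 6 is at its limit in this orientation, so I'll use the half-turn equivalent.

```bash
python3 - <<'E'
from h import *
manip.move_straight(W(-58,-30,80),vel=.15)
manip.move_ptp(W(-98,11,70),q(np.degrees(FA)+180))
manip.move_straight(W(-98,11,19),vel=.12)
print(status.sense()["t"])
L=push((-98,11),(-18,15),19,6,step=3,vel=.03)
for l in L[::4]+L[-2:]: print(*map(float,l))
print(status.sense()["t"])
if len(L)>20:
    e=L[-1]; L=push((e[0],15),(e[0]+18,16.5),19,8,step=.7,vel=.015)
    for l in L[::3]+L[-4:]: print(*map(float,l))
print(status.sense()["t"])
p,d=viewer.camera("top"); cv2.imwrite("pics/t3.png",cv2.resize(p[170:290,290:430],None,fx=5,fy=5,interpolation=cv2.INTER_CUBIC))
E
```

```text
27.475
-94.8 11.9 -0.6 0.0 -0.0
-83.3 11.5 -2.9 -1.7 -0.5
-71.9 11.6 -6.2 -3.7 1.9
-74.6 11.6 -5.6 -3.3 1.1
-71.9 11.6 -6.2 -3.7 1.9
29.725
29.725
```

View pics/t3.png

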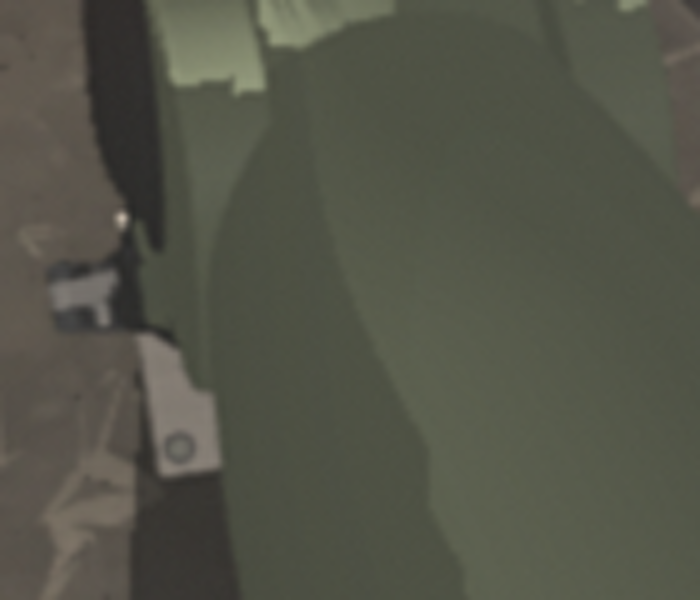

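The top view is blocked by the arm. The push stopped on friction alone (about 6 N, including sideways drag), not at the stop. I'll go on straight along x with a higher limit, still below 25 N.

```bash
python3 - <<'E'
from h import *
x0=-71.9
manip.move_straight(W(-74,11.6,19),vel=.03)
L=push((-74,11.6),(-20,12),19,11,step=3,vel=.03)
for l in L[::3]+L[-2:]: print(*map(float,l))
print(status.sense()["t"])
p,d=viewer.camera("scene"); cv2.imwrite("pics/s4.png",cv2.resize(p[200:350,230:390],None,fx=4,fy=4,interpolation=cv2.INTER_CUBIC))
E
```

```text
-70.8 12.1 0.4 0.5 1.1
-62.4 11.7 -2.2 -0.1 3.5
-53.7 11.7 -0.9 0.2 2.2
-45.2 11.8 -1.7 -0.1 2.6
-36.7 11.9 -2.0 -0.1 1.1
-28.2 11.9 -0.8 0.7 0.9
-19.7 12.0 -1.6 -1.0 -0.3
-22.5 12.0 -0.8 -0.8 1.1
-19.7 12.0 -1.6 -1.0 -0.3
34.775
```

```bash
python3 - <<'E'
from h import *
L=push((-19.7,12),(3,13),19,7,step=.8,vel=.015)
for l in L[:3]+L[-7:]: print(*map(float,l))
print(status.sense()["t"])
p,d=viewer.camera("scene"); cv2.imwrite("pics/s5.png",cv2.resize(p[200:350,230:390],None,fx=4,fy=4,interpolation=cv2.INTER_CUBIC))
E
```

```text
-19.0 12.0 -2.2 0.2 0.9
-18.2 12.0 -2.2 -0.8 0.5
-17.3 12.1 -2.8 -0.5 -0.4
-14.2 12.2 -2.1 0.0 0.3
-13.4 12.3 -2.1 -0.2 -0.3
-12.6 12.3 -3.1 -1.0 0.4
-11.8 12.3 -1.8 -0.6 0.1
-11.3 12.4 -3.8 -0.4 0.8
-11.2 12.4 -6.2 -0.4 -0.0
-11.2 12.3 -8.3 -0.6 2.1
38.075
```

View pics/s5.png

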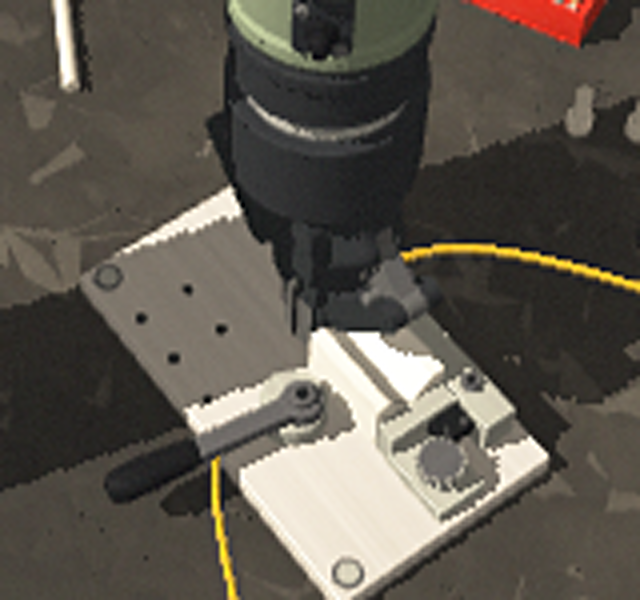

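The block is hard against the stop: the force rises from 2 to 8 N with the position fixed at x=-11.2, and the end faces meet near (415,385) in the picture. I'll slide sideways while still pressing, to seat the rear end on the fence, then back off and check before clamping.

```bash
cat >> h.py <<'E'
def lev(th,off=20.,r=70.): return 22-r*np.sin(th)+off*np.cos(th), -19.6-r*np.cos(th)-off*np.sin(th)
def lq(th): return q(np.degrees(FA)+180-np.degrees(th))
E
python3 - <<'E'
from h import *
f0=toF(status.sense()["wrist_force"])
for y in (13,14,15): manip.move_straight(W(-9.4,y,19),vel=.015); s=status.sense(); print(pF(s["eef_pos"])[:2].round(1),toF(s["wrist_force"]).round(1))
manip.move_straight(W(-18,15,19),vel=.05)
print(pF(status.sense()["eef_pos"]),toF(status.sense()["wrist_force"]).round(1))
manip.move_straight(W(-22,15,80),vel=.15)
manip.move_straight(W(*lev(-.25),70),lq(-.25),vel=.18)
print(status.sense()["t"])
p,d=viewer.camera("scene"); cv2.imwrite("pics/s6.png",cv2.resize(p[200:350,230:390],None,fx=5,fy=4,interpolation=cv2.INTER_CUBIC))
p,d=viewer.camera("top"); np.save("top6.npy",d); cv2.imwrite("pics/t6.png",cv2.resize(p[190:280,310:430],None,fx=6,fy=6,interpolation=cv2.INTER_CUBIC))
E
```

```text
[-11.2  12.4] [-7.6 -1.9  2.4]
[-11.2  12.6] [-8.6 -4.1  3.5]
[-11.2  13.1] [-7.5 -4.3  3.8]
[-17.54433075  15.71395636  19.20735175] [ 0.6 -0.3  0.5]
40.6167
```

View pics/s6.png

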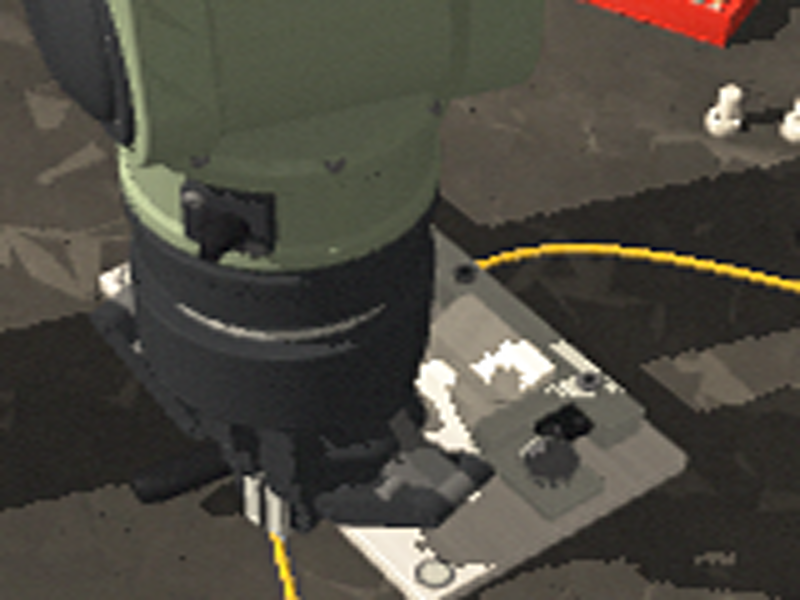

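View pics/t6.png

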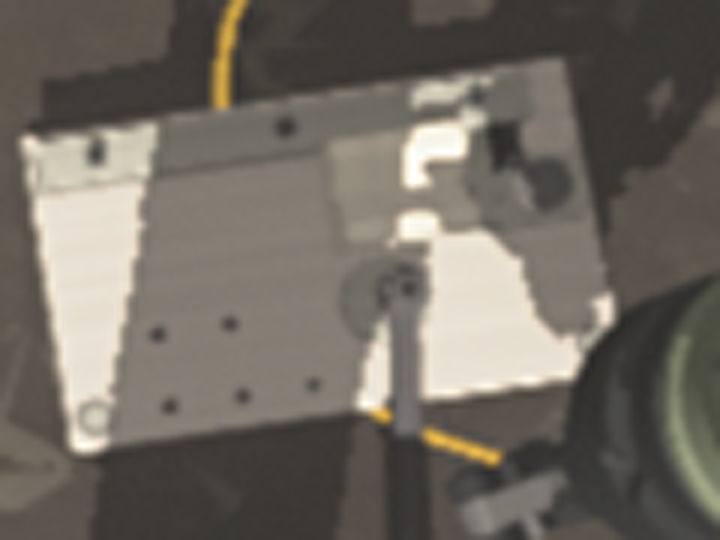

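The top view shows the block in the corner: its left edge at (335,190) is square to the fence, its back edge lies along the fence foot, and its right end meets the stop at about (475,180). The cam is still open, with the lever at (405,400). Next I'll turn the lever.

```bash
python3 - <<'E'
from h import *
manip.move_straight(W(*lev(-.25),22),vel=.12)
f0=toF(status.sense()["wrist_force"]); th=-.25; t=status.sense()["t"]; print(t)
while th<1.6:
    th+=.12 if th<.75 else .03
    manip.move_straight(W(*lev(th),22),lq(th),vel=.05 if th<.75 else .03)
    s=status.sense(); f=toF(s["wrist_force"])-f0; u=np.array([-np.cos(th),np.sin(th)]); F=-f[:2]@u
    print(round(th,2),round(s["t"],1),pF(s["eef_pos"])[:2].round(1),f.round(1),round(F,1))
    if F>7 or s["t"]>58: break
E
```

```text
41.2667
-0.13 41.6 [ 51.  -85.7] [ 0.4 -0.1 -0.1] 0.4
-0.01 41.9 [ 43. -89.] [-0.1  1.2  0.1] -0.1
0.11 42.2 [ 34.5 -91.1] [ 0.5  0.9 -0. ] 0.4
0.23 42.6 [ 25.8 -92. ] [ 0.   0.6 -0.5] -0.1
0.35 42.9 [ 17.  -92.1] [-0.1  0.2  0.7] -0.1
0.47 43.2 [  8.2 -91.1] [-0.7  0.4  0.3] -0.8
0.59 43.5 [ -0.3 -89. ] [ 0.1  0.2 -0.3] -0.0
0.71 43.9 [ -8.4 -85.7] [ 0.7  0.1 -0.3] 0.5
0.83 44.3 [-16.1 -81.8] [-0.5 -1.3  0.4] 0.6
0.86 44.6 [-17.9 -80.7] [ 1.  -1.7  0.5] 2.0
0.89 44.8 [-19.9 -79.4] [-1.3 -1.1 -0.2] -0.0
0.92 45.1 [-21.7 -78. ] [-0.7 -1.9 -0.2] 1.1
0.95 45.3 [-23.4 -76.7] [-0.1 -2.7  0.2] 2.1
0.98 45.6 [-24.9 -75.6] [ 0.4 -3.1  0.4] 2.8
1.01 45.8 [-26.5 -74.4] [ 0.5 -4.4  1.6] 4.0
1.04 46.1 [-28.1 -73.2] [-0.  -5.   2.2] 4.3
1.07 46.3 [-29.5 -72.2] [ 1.4 -6.2  2.2] 6.1
1.1 46.6 [-31.  -70.8] [ 2.7 -6.6  3.5] 7.1
```

```bash
python3 - <<'E'
from h import *
th=1.1
manip.move_straight(W(*lev(th,36),22),vel=.06)
x,y=lev(th,36); manip.move_straight(W(x,y,110),vel=.15)
manip.move_ptp([.40,-.22,.2],lq(th))
s=status.sense(); print(s["t"],s["wrist_force"])
p,d=viewer.camera("scene"); a=cv2.resize(p[215:345,240:380],(400,560),interpolation=cv2.INTER_CUBIC)
p,d=viewer.camera("top"); b=cv2.resize(p[190:280,310:400],(400,560),interpolation=cv2.INTER_CUBIC)
cv2.imwrite("pics/f.png",np.hstack([a,b]))
E
```

```text
48.925 [-0.07284349 -0.10730438 -0.43869976]
```

View pics/f.png

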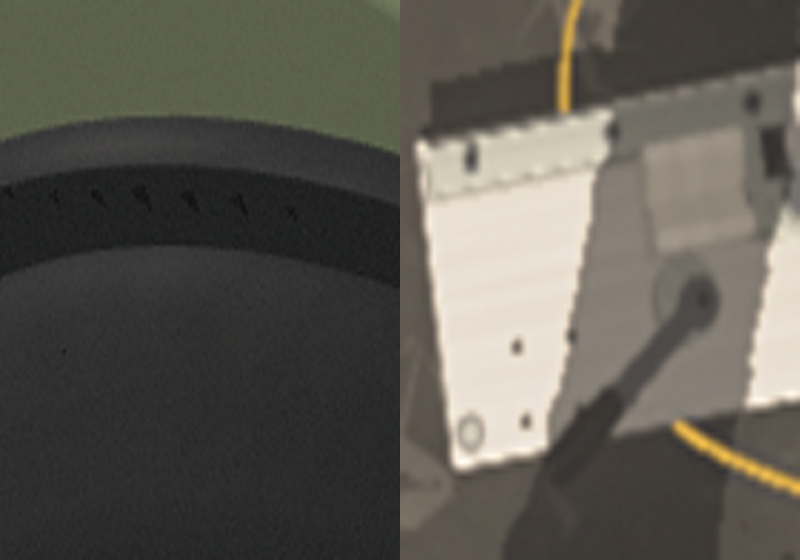

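The right half shows the block square in the corner, at (700,190). It meets the fence and the stop, the cam disc touches its front face, and the lever stands at about 1.05 rad, clear of the arm. The left half is blocked by the arm. I'm handing in.

```bash
python3 -c "
from plant import sign_off; print(sign_off())"
```

```text
the job is handed in; nothing more can be done
None
```

The V-block is in the corner against the fence and end stop, and the cam is turned until it bit (about 7 N at the grip, lever near 1.05 rad). I handed it in at about 49 s with the robot clear. The seat pin cannot be read directly, so I judge it pressed in from the firm contact felt at the stop.

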